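# Post a dead flat cell into the returns box

## Robot

A 6-joint arm with a two-finger parallel gripper is mounted at the origin on the work surface. World frame = base frame: x ahead of the robot, y to its left, z up, the work surface at z = 0. Lengths are in m, angles in rad, forces in N, time in s.
With the tool pointing down it reaches from about 0.375 to 0.9 m from the base axis. Payload 3.1 kg.
Tool frame: the origin (TCP) lies between the finger pads; the fingertips stand manip.nose_length ahead of it and the grasp point (between the pads) lies 5 mm behind it (manip.nose_length is the distance from the TCP to the fingertips, in m); z points along the fingers, y is the line along which they close (so a half turn about z gives the same grasp; the last joint's range is limited). The gripper opens to 85 mm and grips with 20 to 120 N. Pads are 22 mm wide; open, the fingers measure 114 mm over their backs; the gripper's body (76 mm by 85 mm) begins 54 mm behind the grasp point. The pads swing forward as they close: fully open they stand 13 mm farther back than shut.
Start: joints at [-1.494, 0.527, 1.433, -0, 1.181, -0.178], TCP at [0.158, -0.605, 0.245] pointing down, gripper open.
Joint ranges: [-3.08, 3.08], [-0.75, 2.2], [0.22, 2.44], [-1.43, 4.57], [0, 2.65], [-2.85, 2.85]. Speed limits (rad/s): [2.79, 2.79, 3.14, 3.14, 3.14, 3.14].

## Interface

Orientations are given as a unit quaternion [x, y, z, w].
In Python, from station import monitor, eyes, job, manip gives the robot as it stands.
- The arm moves only by the shell command python3 -m pendant 'ROWS' [FORCE]. ROWS is JSON, a list that holds one entry, the list of rows, each a list of 7 numbers: the shift along the tool's x, y, z as a fraction of full scale, then the turn, a rotation vector about the tool's x, y, z as a fraction of full scale, then the opening, from 0 (shut) to 1 (fully open). A call has 1 to 20 rows; each row shifts and turns the commanded pose from where the row before left it, along the tool's axes as they then stand; what a row does not reach is not made up. Full scale, the value 1, is 800 mm for a shift and 0.12 rad for a turn. A row lasts 1/10 s, in which the tool goes at most 50 mm and 8.59 degrees, less where a joint would pass 70% of its speed; a pose out of reach is approached as far as the arm can. A call with a number of a shift or a turn outside -1 to 1 is refused whole. A call with a gripper value outside its range is refused whole. The fingers move at their own pace and stop on an object; FORCE is the grip in N (left out, the last holds). Time passes only in rows, so rows that do not move let the fingers close. It gives the time, the measured TCP pose, the force, the opening and the grip force at its end, in the units of the state.
- monitor.sense(): the state, without advancing time (a new reading comes with each control period).
- eyes.snapshot(name): name is "scene" or "top" or "wrist"; returns a dict with "pixels" (420x560x3 uint8, red, green, blue), "depth" (420x560 float32, m along the optical axis (not along the pixel's ray), 0 where there is no reading), "intrinsics" (3x3 intrinsics, pixels), "k1" (the pictures are not rectified: a ray, as slopes to the right and down, at radius r is drawn at 1 + k1 r^2 times it, then the intrinsics apply), "eye" and "attitude" of the camera in the world. Camera axes: x right, y down, z forward; pixel columns grow to the right and rows downward; lengths in m; the calibration is good to about 2 mm. A picture is of the moment at which its call begins.
- job.sign_off(): hands the job in; it is judged then, once.
The state is a dict: "t": time; "q": joint angles; "qd": joint speeds; "tau": joint torques, N m; "tcp_pos": TCP position; "tool_rot": TCP orientation; "force": force on the tool from outside, world axes, zero at the start; "ft_torque": the same for the moment, N m; "finger_gap": opening from 0.0 (shut) to 1.0 (fully open); "gripper_force": force on a finger pad.
Only numpy, scipy, OpenCV 4.12 (cv2) and the standard library are available. Lean on these libraries where they do the work, as an engineer would, in place of code of your own. Each camera call takes 0.05 s, during which the arm holds its last target. There are 200 camera calls.

## Task

The flat cell in the test cradle has failed its capacity test: lift it out and post it upright through the slot in the lid of the returns box. The lid sits loose, so feel for the slot gently, never jamming the cell or the gripper hard against the box, then press the cell on down past the sprung flap until it drops right into the box and the flap closes behind it. Leave the thick cell, the multimeter and the mouse where they are.

Things in the scene. Friction and masses are not known exactly. Their poses are not given: they have to be found in the camera images.
- flat_cell: the dead flat cell: a rigid block in a blue sleeve with black top, 12 mm thick (its x), 60 mm wide (y), 70 mm tall (z), 115 to 180 g. It stands upright in its cradle, the lower 30 mm in the well and 40 mm showing above the rim; the well is 3 mm wider than the cell each way, so it lifts straight out. Origin: centre of its underside.
- flat_cell_mid (a point): middle of the flat cell, 35 mm above the centre of its underside
- flat_cradle: cradle holding the flat cell, fixed to the bench: black base 60 x 120 mm, 12 mm high, with a grey well whose rim is 42 mm above the bench, 23 x 73 mm outside. Small terminal posts at both y ends, 24 mm high. Origin: centre of its underside; well's floor 12 mm above it; thin direction x.
- box: returns box for dead cells, fixed to the bench: grey steel, 190 mm (x) by 230 mm (y), floor 3 mm thick, empty inside. White lid 216 x 242 mm, flat top 175 mm above the bench, with a black chute in it: slot 14 mm (x) by 63 mm (y), no chamfer, straight walls 42 mm deep, a flap below. A cell that passes the flap falls to the floor. Origin: centre of the box's underside.
- slot (a point): point fixed to the box, on the lid's top face, where the slot's centre is if the lid is centred. The loose lid (with chute and flap) can lie up to 9 mm either way along the box's x from there, not in y, not turned, and cannot lift: the real slot is up to 9 mm off this point. The lid stays as it lies; about 6 N along x shifts it within its play.
- flap (a joint): sprung flap across the chute's lower end, 42 mm below the lid's top, hinged along the slot's -x long side: 0 rad shut, up to 1.7 pushed down. A cell let go in the chute stands on it with 28 mm showing above the lid. Pushing through takes about 3 to 6 N at first, then quickly less; before its top is flush with the lid the cell slides off by its own weight and the flap springs shut.
- thick_cell: a good cell that stays: like the flat one but 26 mm thick (x), 60 x 70 mm, 280 g, standing in a wider cradle of the same make. Origin: centre of its underside.
- multimeter: hand multimeter lying on its back, 90 x 185 x 45 mm, stays. Origin: centre of its underside.
- mouse: white computer mouse, 60 x 104 x 33 mm, stays. Origin: centre of its underside.

How it is judged:
By the outcome, as a careful person would: the job done as asked, in the order asked, and still so for the second after the job is handed in, with the robot touching nothing.
It also fails if it takes over 72 s, if anything falls off the work surface, if the arm or the gripper's body presses on something with over 40 N, if the wrist force passes 120 N, or if a joint passes its speed limit or range.

## Working session

There is one attempt and no reset: what is moved stays moved. The work goes in short steps, Python scripts to look and compute and a shell command to move; the robot and the scene stay as the last step left them, time stands still between calls to the robot, and variables do not carry over. Pictures are saved under pics/ and viewed, at most 10 in all, crops included, and the job is handed in when it is done.

```bash
mkdir -p pics; ls
python3 - <<'E'
from station import monitor, eyes, job, manip
import cv2
s=monitor.sense(); print(s, manip.nose_length)
for n in("top","scene"):
    d=eyes.snapshot(n); cv2.imwrite(f"pics/{n}1.png",d["pixels"][:,:,::-1]); print(n,d["intrinsics"],d["k1"],d["eye"],d["attitude"])
E
```

```text
pics
{'t': 0.0, 'q': array([-1.49353852e+00,  5.28508053e-01,  1.43394201e+00, -7.78325456e-06,
        1.18141432e+00, -1.78499639e-01]), 'qd': array([-0.00072568,  0.00027419, -0.00212603, -0.00128186,  0.00037716,
        0.00063655]), 'tau': array([ 4.50157177e-04, -4.42348516e+01, -1.78023988e+01, -1.03098841e-04,
        8.56720872e-03, -3.06549293e-07]), 'tcp_pos': array([ 0.15808225, -0.60394085,  0.24429524]), 'tool_rot': array([ 9.91833824e-01,  1.27531862e-01,  5.38799714e-05, -1.13459252e-03]), 'force': array([ 5.21946669e-01, -1.57713854e-01,  1.59310285e-04]), 'ft_torque': array([ 0.04560604,  0.01054564, -0.01628372]), 'gripper_force': 0.0, 'finger_gap': 1.002341068935698} 0.014
top [[400.87977485   0.         275.76583957]
 [  0.         400.87977485 206.97812216]
 [  0.           0.           1.        ]] -0.09192319154783217 [ 0.44818481 -0.01724243  1.17960921] [ 0.71038123 -0.70104645  0.04332255 -0.0448948 ]
scene [[383.58620242   0.         274.82038985]
 [  0.         383.58620242 212.35334856]
 [  0.           0.           1.        ]] -0.04757527783439952 [ 0.32076498 -0.04930854  0.9615328 ] [ 0.76516602 -0.61980956  0.10758189 -0.13705186]
```

View pics/top1.png

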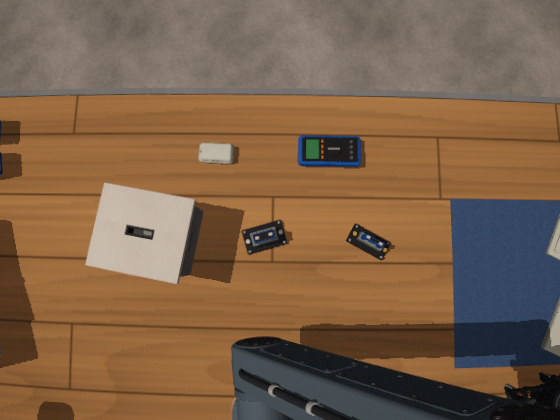

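View pics/scene1.png

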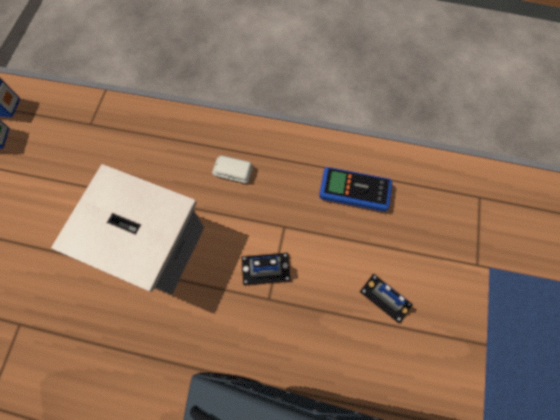

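The top view shows the box with the slot at about (140,232), cradles at (264,237) and (370,241), the mouse at (216,153) and the multimeter at (330,150). The scene view agrees with this. Next I'll enlarge the cradles and slot.

```bash
cat > h.py <<'E'
import numpy as np, cv2
from scipy.spatial.transform import Rotation as R
from station import monitor, eyes, job, manip
def ray(d,uv):
    K=d["intrinsics"]; uv=np.atleast_2d(np.asarray(uv,float))
    dist=np.array([d["k1"],0,0,0,0.])
    n=cv2.undistortPoints(uv.reshape(-1,1,2),K,dist,None,None,None,(3,50,1e-10)).reshape(-1,2) if False else cv2.undistortPoints(uv.reshape(-1,1,2),K,dist).reshape(-1,2)
    return R.from_quat(d["attitude"]).apply(np.c_[n,np.ones(len(n))])
def plane(d,uv,z):
    r=ray(d,uv); return d["eye"]+r*((z-d["eye"][2])/r[:,2])[:,None]
E
python3 - <<'E'
from h import *
d=eyes.snapshot("top"); np.save("top.npy",d,allow_pickle=True)
p=d["pixels"][:,:,::-1]; dep=d["depth"]
c=lambda u,v:cv2.resize(p[v-30:v+30,u-33:u+33],(396,360),interpolation=cv2.INTER_CUBIC)
cv2.imwrite("pics/c1.png",np.hstack([c(264,237),c(370,241)]))
for u,v in((264,237),(370,241),(120,260)): print(plane(d,[u,v],.08 if u>200 else .175), dep[v,u])
# lid: white bright
pts=np.argwhere((dep>0)); 
m=((p.min(2)>120)).astype(np.uint8)
cs,_=cv2.findContours(m,cv2.RETR_EXTERNAL,cv2.CHAIN_APPROX_NONE)
for k in sorted(cs,key=cv2.contourArea)[::-1][:4]:
    print(cv2.contourArea(k),cv2.minAreaRect(k))
E
```

```text
[[0.50282112 0.01726701 0.08      ]] 1.0970638
[[ 0.4952675 -0.2742746  0.08     ]] 1.1163085
[[0.4341224  0.37739812 0.175     ]] 0.9974973
7786.5 ((139.54246520996094, 231.79843139648438), (93.47725677490234, 86.93641662597656), 11.888657569885254)
533.5 ((214.5, 152.5), (19.0, 31.0), 90.0)
222.5 ((554.5, 325.5), (39.0, 9.0), 90.0)
210.0 ((553.5, 239.0), (38.0, 11.0), 90.0)
```

View pics/c1.png

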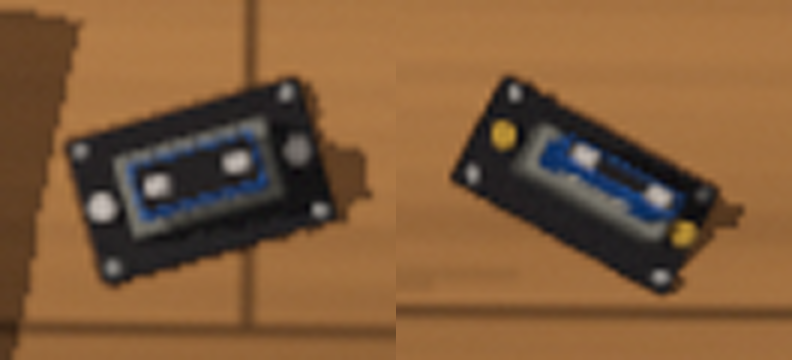

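The right-hand cradle at (370,241), with yellow posts, holds the thin cell, which is the flat one. The left at (264,237) is the thick one. Next I'll get orientations and positions.

```bash
cat > m.py <<'E'
from h import *
d=np.load("top.npy",allow_pickle=True).item(); p=d["pixels"].astype(int)
b=plane(d,[[355.7,223.5],[346,241],[381.8,259.8],[390.7,242.2]],.012)[:,:2]
print(b.round(4),"centre",b.mean(0)); a=b[3]-b[0]+b[2]-b[1]; print("cell y dir deg",np.degrees(np.arctan2(a[1],a[0])),np.linalg.norm(a)/2)
m=(p.min(2)>120).astype(np.uint8)
k=max(cv2.findContours(m,cv2.RETR_EXTERNAL,cv2.CHAIN_APPROX_NONE)[0],key=cv2.contourArea)
pts=plane(d,k.reshape(-1,2),.175)[:,:2].astype(np.float32)
r=cv2.minAreaRect(pts*1000); print("lid",r,cv2.boxPoints(r).round(1).tolist())
f=np.zeros_like(m); cv2.drawContours(f,[k],-1,1,-1); f=cv2.erode(f,np.ones((5,5)))
s=((p.max(2)<90)&(f>0)).astype(np.uint8)
k=max(cv2.findContours(s,cv2.RETR_EXTERNAL,cv2.CHAIN_APPROX_NONE)[0],key=cv2.contourArea)
pts=plane(d,k.reshape(-1,2),.175)[:,:2].astype(np.float32)
print("chute",cv2.minAreaRect(pts*1000),k.reshape(-1,2).mean(0))
E
python3 m.py
```

```text
[[ 0.549  -0.2486]
 [ 0.4975 -0.2196]
 [ 0.4438 -0.3243]
 [ 0.4952 -0.3514]] centre [ 0.49637819 -0.28595859]
cell y dir deg -117.36546466815467 0.1167967461099949
lid ((506.26812744140625, 331.58245849609375), (243.25184631347656, 216.7930450439453), 80.25013732910156) [[378.79998779296875, 230.10000610351562], [592.5, 193.39999389648438], [633.7000122070312, 433.1000061035156], [420.0, 469.79998779296875]]
chute ((505.71661376953125, 331.6026916503906), (71.85580444335938, 23.770519256591797), 79.93229675292969) [139.23188406 231.95652174]
```

```bash
python3 -m pendant '[[[0.051,-0.0278,0,0,0,0,1],[0.051,-0.0278,0,0,0,0,1],[0.051,-0.0278,0,0,0,0,1],[0.051,-0.0278,0,0,0,0,1],[0.051,-0.0278,0,0,0,0,1],[0.051,-0.0278,0,0,0,0,1],[0.051,-0.0278,0,0,0,0,1],[0.051,-0.0278,0,0,0,0,1],[0.051,-0.0278,0,0,0,0,1],[0.051,-0.0278,0,0,0,0,1],[0,0,0,0,0,-1,0.6],[0,0,0,0,0,-1,0.6],[0,0,0,0,0,-1,0.6],[0,0,0,0,0,-1,0.6],[0,0,0,0,0,-1,0.6],[0,0,0,0,0,-1,0.6],[0,0,0,0,0,-1,0.6],[0,0,0,0,0,0,0.6],[0,0,0,0,0,0,0.6],[0,0,0,0,0,0,0.6]]]'
cat >> h.py <<'E'
def tool():
    s=monitor.sense(); r=R.from_quat(s["tool_rot"]); M=r.as_matrix()
    return s,M
def go(target,ydeg):
    "shift in tool units of full scale, and turn about tool z in units, to reach target with tool y at ydeg, tool z down"
    s,M=tool(); dl=np.asarray(target)-s["tcp_pos"]; y=np.radians(ydeg)
    yv=np.array([np.cos(y),np.sin(y),0]); zv=np.array([0,0,-1.]); G=np.c_[np.cross(yv,zv),yv,zv]
    print("t",s["t"].__round__(2),"tcp",s["tcp_pos"].round(4),"yang",np.degrees(np.arctan2(M[1,1],M[0,1])).round(2),"zaxis",M[:,2].round(4),"F",s["force"].round(2),"gap",round(s["finger_gap"],3))
    print("shift(now axes)",(M.T@dl/.8).round(4),"shift(goal axes)",(G.T@dl/.8).round(4),"turn",(R.from_matrix(M.T@G).as_rotvec()/.12).round(3))
E
python3 - <<'E'
from h import *
d=eyes.snapshot("wrist"); np.save("w1.npy",d,allow_pickle=True); cv2.imwrite("pics/w1.png",d["pixels"][:,:,::-1]); print(d["eye"]); go([.4964,-.286,.2],-27.4)
E
```

```text
t: 2.15
tcp_pos: [0.4966, -0.2862, 0.2452]
tool_rot: [0.854, 0.52, -0.0, -0.0]
force: [-0.3, 0.1, -0.1]
finger_gap: 0.596
gripper_force: 0.0
[ 0.52730068 -0.22802655  0.37405578]
t 2.2 tcp [ 0.4965 -0.2862  0.2452] yang -27.29 zaxis [-2.e-04  1.e-04 -1.e+00] F [ 0.27  0.   -0.2 ] gap 0.598
shift(now axes) [ 0.0002 -0.0003  0.0565] shift(goal axes) [ 0.0002 -0.0003  0.0565] turn [-0.002 -0.     0.016]
```

View pics/w1.png

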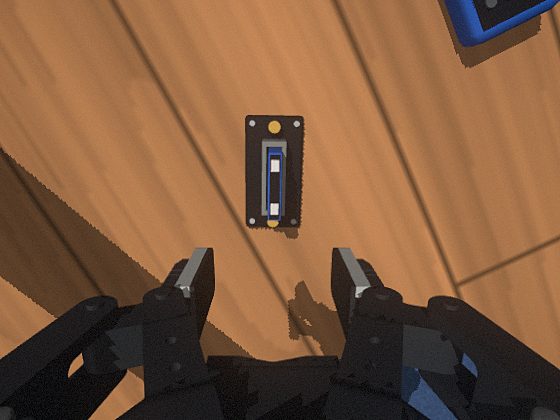

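The wrist view shows the flat cell's cradle upright at about (275,171), with the cell's white terminals at (275,166) and (274,209). The fingers straddle the bottom of the view.

Run:
```python
from h import *
d=np.load("w1.npy",allow_pickle=True).item(); p=d["pixels"].astype(int)
m=np.zeros(p.shape[:2],np.uint8); m[145:225,262:290]=(p.min(2)>170)[145:225,262:290]
n,_,st,c=cv2.connectedComponentsWithStats(m); q=[(st[i,4],c[i].round(1).tolist()) for i in range(1,n)]; print(q)
big=[x[1] for x in sorted(q)[-2:]]; w=plane(d,big,.084); print("terminals",w.round(4), w.mean(0).round(4), np.degrees(np.arctan2(*(w[0]-w[1])[1::-1])))
b=np.zeros_like(m); b[105:235,235:310]=((p.max(2)<70))[105:235,235:310]
k=max(cv2.findContours(b,cv2.RETR_EXTERNAL,cv2.CHAIN_APPROX_NONE)[0],key=cv2.contourArea)
print("base",cv2.minAreaRect(plane(d,k.reshape(-1,2),.012)[:,:2].astype(np.float32)*1000))
u=np.zeros_like(m); u[145:225,262:290]=((p[:,:,2]-p[:,:,0]>50))[145:225,262:290]
k=np.argwhere(u)[:,::-1]; print("blue",cv2.boundingRect(u))
print(plane(d,[[267.5,187],[282.5,187],[275,152],[275,219]],.082).round(4))
print("depth top",[round(float(x),4) for x in d["depth"][180:196:5,275]])
```

```text
[(np.int32(93), [274.5, 165.7]), (np.int32(77), [274.0, 209.0])]
terminals [[ 0.49   -0.3028  0.084 ]
 [ 0.5077 -0.2694  0.084 ]] [ 0.4988 -0.2861  0.084 ] -117.85579452920655
base ((497.85113525390625, -286.86004638671875), (120.5386962890625, 59.33298873901367), 62.01105499267578)
blue (267, 148, 15, 73)
[[ 0.4938 -0.2833  0.082 ]
 [ 0.5052 -0.2892  0.082 ]
 [ 0.5132 -0.2596  0.082 ]
 [ 0.4863 -0.3119  0.082 ]]
depth top [0.2974, 0.2973, 0.3002, 0.3]
```

```bash
python3 -m pendant '[[[0.0017,0.0026,0,0,0,0.08,0.5],[0,0,0.05,0,0,0,0.5],[0,0,0.05,0,0,0,0.5],[0,0,0.05,0,0,0,0.5],[0,0,0.035,0,0,0,0.5],[0,0,0.02,0,0,0,0.5],[0,0,0.0115,0,0,0,0.5],[0,0,0,0,0,0,0.5],[0,0,0,0,0,0,0.0],[0,0,0,0,0,0,0.0],[0,0,0,0,0,0,0.0],[0,0,0,0,0,0,0.0],[0,0,0,0,0,0,0.0],[0,0,0,0,0,0,0.0],[0,0,0,0,0,0,0.0],[0,0,0,0,0,0,0.0],[0,0,0,0,0,0,0.0]]]' 40
python3 - <<'E'
from h import *
d=eyes.snapshot("wrist"); cv2.imwrite("pics/w2.png",d["pixels"][:,:,::-1]); go([.499,-.286,.27],-28)
E
```

```text
t: 3.9
tcp_pos: [0.4994, -0.2863, 0.0734]
tool_rot: [0.856, 0.517, 0.0, 0.001]
force: [-0.8, 1.3, 5.9]
finger_gap: 0.13
gripper_force: 41.8
t 3.95 tcp [ 0.4994 -0.2863  0.0733] yang -27.77 zaxis [ 0.0012 -0.0011 -1.    ] F [-0.67  0.29  5.83] gap 0.132
shift(now axes) [ 0.     -0.0003 -0.2458] shift(goal axes) [ 1.000e-04 -7.000e-04 -2.458e-01] turn [0.013 0.004 0.034]
```

View pics/w2.png

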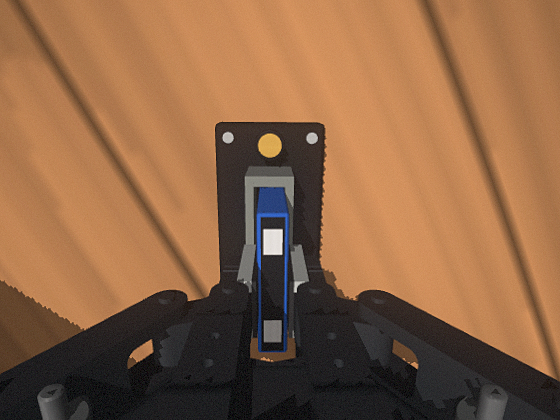

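The cell is gripped squarely between the pads, with terminals at (272,241) and (272,331). I'll lift it and carry it to a viewing stage beside the slot.

```bash
python3 -m pendant '[[[0,0,-0.02,0,0,0,0],[0,0,-0.04,0,0,0,0],[0,0,-0.05,0,0,0,0],[0,0,-0.055,0,0,0,0],[0,0,-0.055,0,0,0,0],[0,0,-0.04,0,0,0,0],[0.02,-0.0115,0,0,0,0,0],[0.04,-0.023,0,0,0,0,0],[0.045,-0.0245,0,0,0,0,0],[0.045,-0.0245,0,0,0,0,0],[0.045,-0.0245,0,0,0,0,0],[0.045,-0.0245,0,0,0,0,0],[0.045,-0.0245,0,0,0,0,0],[0.045,-0.0245,0,0,0,0,0],[0.045,-0.0245,0,0,0,0,0],[0.045,-0.0245,0,0,0,0,0],[0.045,-0.0245,0,0,0,0,0],[0.045,-0.0245,0,0,0,0,0],[0.04,-0.023,0,0,0,0,0],[0.03,-0.0155,0,0,0,0,0]]]'
python3 -m pendant '[[[0,0,0,0,0,-0.875,0],[0,0,0,0,0,-0.875,0],[0,0,0,0,0,-0.875,0],[0,0,0,0,0,0,0],[0,0,0,0,0,0,0],[0,0,0,0,0,0,0],[0,0,0,0,0,0,0]]]'
python3 - <<'E'
from h import *
d=eyes.snapshot("wrist"); np.save("w3.npy",d,allow_pickle=True);cv2.imwrite("pics/w3.png",d["pixels"][:,:,::-1]); print(d["eye"],d["attitude"]);go([.4905,.243,.27],-9.75)
E
```

```text
t: 5.95
tcp_pos: [0.4879, 0.2456, 0.2786]
tool_rot: [0.856, 0.518, -0.001, -0.001]
force: [0.4, 0.0, -1.1]
finger_gap: 0.129
gripper_force: 40.7
t: 6.65
tcp_pos: [0.4899, 0.243, 0.2799]
tool_rot: [0.765, 0.644, -0.0, -0.0]
force: [-0.1, 0.1, -1.9]
finger_gap: 0.133
gripper_force: 40.8
[0.50148007 0.30768117 0.40874406] [ 0.98755898 -0.08422208 -0.01190961  0.13225755]
t 6.7 tcp [0.49  0.243 0.28 ] yang -9.77 zaxis [-2.e-04  0.e+00 -1.e+00] F [-0.21  0.08 -1.82] gap 0.132
shift(now axes) [0.     0.0006 0.0125] shift(goal axes) [0.     0.0006 0.0125] turn [-0.001  0.    -0.002]
```

View pics/w3.png

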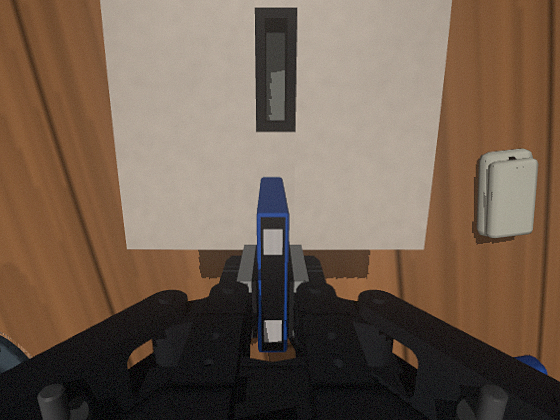

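The wrist view shows the slot at cols ~264–287, rows ~18–120, inside a dark frame at cols 255–296, rows 8–132. The held cell's front bottom edge is at row 178, cols 262–282.

Run:
```python
from h import *
d=np.load("w3.npy",allow_pickle=True).item(); g=d["pixels"].astype(int).sum(2)//3
print("r40",g[34:44,250:302].mean(0).round().astype(int).tolist());print("r60",g[55:62,250:302].mean(0).round().astype(int).tolist())
print("c",g[2:30,268:284].mean(1).round().astype(int).tolist(),g[110:138,268:284].mean(1).round().astype(int).tolist())
b=d["pixels"].astype(int); bl=b[:,:,2]-b[:,:,0]
for r in (178,180,185,195,205,212,216): print(r,np.where(bl[r,240:310]>25)[0][[0,-1]]+240)
print("col272 blue rows",np.where(bl[165:225,272]>25)[0][[0,-1]]+165, g[208:222,272].tolist())
print("depth lid",d["depth"][60,230],"frame",d["depth"][60,259])
```

```text
r40 [169, 169, 169, 174, 187, 57, 43, 50, 50, 49, 49, 49, 51, 51, 50, 37, 58, 65, 64, 65, 64, 62, 63, 63, 64, 62, 63, 63, 64, 63, 64, 62, 64, 66, 61, 43, 38, 45, 50, 48, 49, 48, 49, 49, 48, 41, 77, 149, 177, 170, 168, 167]
r60 [168, 168, 169, 170, 179, 94, 41, 46, 49, 49, 50, 47, 48, 49, 48, 37, 58, 65, 63, 62, 61, 64, 64, 62, 61, 62, 62, 65, 62, 63, 62, 64, 63, 65, 60, 40, 38, 46, 47, 47, 48, 47, 48, 49, 44, 35, 112, 175, 171, 169, 170, 170]
c [172, 172, 171, 173, 183, 123, 41, 52, 54, 54, 54, 52, 54, 52, 53, 54, 41, 42, 41, 43, 41, 41, 40, 42, 41, 41, 40, 41] [95, 96, 96, 92, 94, 102, 101, 99, 100, 98, 66, 40, 45, 51, 50, 49, 49, 50, 50, 49, 42, 76, 151, 174, 169, 168, 168, 168]
178 [262 280]
180 [261 281]
185 [260 282]
195 [259 284]
205 [258 286]
212 [257 287]
216 [257 288]
col272 blue rows [177 216] [72, 72, 65, 68, 68, 88, 94, 96, 84, 53, 53, 46, 45, 50]
depth lid 0.21728732 frame 0.21828085
```

Run:
```python
from h import *
d=np.load("w3.npy",allow_pickle=True).item()
T=np.array([.49,.243,.28]); y=np.radians(-9.77); yv=np.array([np.cos(y),np.sin(y),0]); xv=np.array([-yv[1],yv[0],0])
f=lambda uv,z:print(z,[((q-T)@xv*1e3).round(1).item() for q in plane(d,uv,z)],[((q-T)@yv*1e3).round(1).item() for q in plane(d,uv,z)])
print("(x list)(y list) tool mm, image-right is +/-y")
f([[255,39],[296.5,39],[255.2,58],[296,58],[275.6,7.2],[275.6,131.6]],.175)
f([[265.5,39],[284.8,39]],.133)
f([[275.6,17.5],[275.6,119.7]],.175)
zb=.28-.0613
f([[261.3,178],[281.3,178],[272,177]],zb)
f([[256.5,213],[288.5,213],[272,213.5]],zb+.07)
print(d["eye"]-T, (d["eye"]-T)@xv,(d["eye"]-T)@yv, R.from_quat(d["attitude"]).as_matrix()[:,2])
```

```text
(x list)(y list) tool mm, image-right is +/-y
0.175 [108.4, 108.4, 97.2, 97.2, 126.6, 51.5] [-10.7, 15.1, -10.7, 15.0, 2.1, 2.2]
0.133 [116.0, 116.0] [-5.0, 9.2]
0.175 [120.7, 59.2] [2.1, 2.2]
0.21870000000000003 [28.9, 28.9, 29.4] [-6.0, 5.1, -0.1]
0.28870000000000007 [29.6, 29.6, 29.4] [-5.5, 6.0, 0.1]
[0.01148007 0.06468117 0.12874406] 0.06569118341540987 0.0003375943210530407 [-0.0458009  -0.25921816 -0.9647322 ]
```

```bash
python3 -m pendant '[[[0.03,0.003,0,0,0,0,0],[0.045,0,0,0,0,0,0],[0.0375,0,0,0,0,0,0],[0,0,0.02,0,0,0,0],[0,0,0.02,0,0,0,0],[0,0,0.0085,0,0,0,0],[0,0,0,0,0,0,0],[0,0,0,0,0,0,0],[0,0,0,0,0,0,0]]]'
python3 -m pendant '[[[0,0,0.0015,0,0,0,0],[0,0,0.0015,0,0,0,0],[0,0,0,0,0,0,0]]]'
python3 -c "
from h import *
go([.49+.169*.0899+.9855*.0024,.243+.9855*.0899-.169*.0024,.2383],-9.75)"
```

```text
t: 7.6
tcp_pos: [0.5084, 0.3314, 0.2423]
tool_rot: [0.765, 0.644, 0.001, 0.0]
force: [0.1, -0.7, -1.7]
finger_gap: 0.135
gripper_force: 40.8
t: 7.9
tcp_pos: [0.5077, 0.3313, 0.239]
tool_rot: [0.765, 0.645, 0.0, 0.0]
force: [0.5, 0.4, -1.1]
finger_gap: 0.13
gripper_force: 40.8
t 7.9 tcp [0.5077 0.3313 0.239 ] yang -9.73 zaxis [ 1.e-04  0.e+00 -1.e+00] F [ 0.53  0.36 -1.13] gap 0.13
shift(now axes) [-0.0002 -0.0001  0.0009] shift(goal axes) [-0.0002 -0.0001  0.0009] turn [ 0.001 -0.     0.003]
```

Bottom edge is about 2 mm above the lid. I'll feel downward in small steps.

```bash
python3 -m pendant '[[[0,0,0.002,0,0,0,0],[0,0,0,0,0,0,0]]]' | egrep 'pos|force:'
python3 -m pendant '[[[0,0,0.002,0,0,0,0],[0,0,0,0,0,0,0]]]'| egrep 'pos|force:'
python3 -m pendant '[[[0,0,0.0015,0,0,0,0],[0,0,0,0,0,0,0]]]'| egrep 'pos|force:'
```

```text
tcp_pos: [0.5076, 0.3313, 0.2371]
force: [-0.8, 0.6, -1.7]
gripper_force: 40.8
tcp_pos: [0.5075, 0.3314, 0.2354]
force: [-0.1, 0.7, -2.6]
gripper_force: 40.8
tcp_pos: [0.5076, 0.3314, 0.2343]
force: [-0.2, 0.0, -1.0]
gripper_force: 40.8
```

```bash
python3 -m pendant '[[[0,0,0.002,0,0,0,0],[0,0,0.001,0,0,0,0],[0,0,0,0,0,0,0]]]' | egrep 'pos|force:'
python3 -m pendant '[[[0,0,0.002,0,0,0,0],[0,0,0.001,0,0,0,0],[0,0,0,0,0,0,0]]]'| egrep 'pos|force:'
```

```text
tcp_pos: [0.5076, 0.3313, 0.2319]
force: [-0.1, 1.2, -0.9]
gripper_force: 40.8
tcp_pos: [0.5076, 0.3314, 0.2295]
force: [0.2, 0.2, -1.3]
gripper_force: 40.8
```

It has gone in first time, with the bottom about 7 mm below the lid top. I'll continue down toward the flap.

```bash
python3 -m pendant '[[[0,0,0.004,0,0,0,0],[0,0,0.004,0,0,0,0],[0,0,0.004,0,0,0,0],[0,0,0,0,0,0,0]]]' | egrep 'pos|force:'
python3 -m pendant '[[[0,0,0.004,0,0,0,0],[0,0,0.004,0,0,0,0],[0,0,0.004,0,0,0,0],[0,0,0,0,0,0,0]]]'| egrep 'pos|force:'
python3 -m pendant '[[[0,0,0.003,0,0,0,0],[0,0,0.003,0,0,0,0],[0,0,0.003,0,0,0,0],[0,0,0,0,0,0,0]]]'| egrep 'pos|force:'
```

```text
tcp_pos: [0.5073, 0.3312, 0.2193]
force: [-0.3, 0.1, -1.4]
gripper_force: 40.8
tcp_pos: [0.5073, 0.3312, 0.2098]
force: [-0.6, 0.4, -1.6]
gripper_force: 40.8
tcp_pos: [0.5074, 0.3313, 0.2029]
force: [-0.3, 0.1, -0.9]
gripper_force: 40.8
```

```bash
python3 -m pendant '[[[0,0,0.003,0,0,0,0],[0,0,0.003,0,0,0,0],[0,0,0.001,0,0,0,0],[0,0,0,0,0,0,0]]]' | egrep 'pos|force:'
python3 -m pendant '[[[0,0,0.0015,0,0,0,0],[0,0,0.0015,0,0,0,0],[0,0,0,0,0,0,0]]]'| egrep 'pos|force:'
```

```text
tcp_pos: [0.5076, 0.3314, 0.1975]
force: [0.0, -1.0, -2.7]
gripper_force: 40.8
tcp_pos: [0.5076, 0.3314, 0.1952]
force: [-0.1, 0.3, -1.3]
gripper_force: 40.8
```

```bash
python3 -m pendant '[[[0,0,0,0,0,0,0.25],[0,0,0,0,0,0,0.4],[0,0,0,0,0,0,0.4],[0,0,0,0,0,0,0.4],[0,0,-0.01,0,0,0,0.4],[0,0,-0.03,0,0,0,0.4],[0,0,-0.03,0,0,0,0.4],[0,0,0,0,0,0,0],[0,0,0,0,0,0,0],[0,0,0,0,0,0,0],[0,0,0,0,0,0,0],[0,0,0,0,0,0,0],[0,0,0,0,0,0,0]]]'
python3 - <<'E'
from h import *
d=eyes.snapshot("wrist"); cv2.imwrite("pics/w4.png",d["pixels"][:,:,::-1]); go([.5076,.3314,.22],-9.75)
E
```

```text
t: 12.3
tcp_pos: [0.5075, 0.3313, 0.2507]
tool_rot: [0.764, 0.645, -0.001, -0.0]
force: [1.0, -0.6, 0.7]
finger_gap: 0.002
gripper_force: 0.0
t 12.35 tcp [0.5075 0.3314 0.2508] yang -9.72 zaxis [-9.e-04 -3.e-04 -1.e+00] F [ 0.53 -0.17 -0.54] gap -0.002
shift(now axes) [0.0001 0.0001 0.0385] shift(goal axes) [0.0001 0.0001 0.0385] turn [-0.007  0.004  0.005]
```

View pics/w4.png

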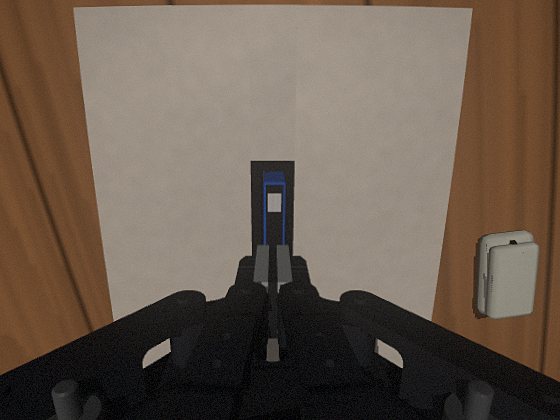

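The cell stands upright in the slot (top at cols 263–287, rows ~183–245 and beyond), released, with shut fingers above it. Now I'll press gently.

```bash
python3 -m pendant '[[[0,0,0.015,0,0,0,0],[0,0,0.015,0,0,0,0],[0,0,0.006,0,0,0,0],[0,0,0,0,0,0,0]]]' | egrep 'pos|force:'
python3 -m pendant '[[[0,0,0.003,0,0,0,0],[0,0,0.003,0,0,0,0],[0,0,0,0,0,0,0]]]'| egrep 'pos|force:'
python3 -m pendant '[[[0,0,0.003,0,0,0,0],[0,0,0.002,0,0,0,0],[0,0,0,0,0,0,0]]]'| egrep 'pos|force:'
```

```text
tcp_pos: [0.5067, 0.331, 0.2207]
force: [-0.5, -0.2, 1.0]
gripper_force: 0.0
tcp_pos: [0.5077, 0.3314, 0.2176]
force: [-0.7, 0.7, 0.3]
gripper_force: 0.0
tcp_pos: [0.5079, 0.3316, 0.214]
force: [-0.7, -0.4, 2.1]
gripper_force: 1.1
```

```bash
python3 -m pendant '[[[0,0,0.003,0,0,0,0],[0,0,0.003,0,0,0,0],[0,0,0,0,0,0,0]]]'| egrep 'pos|force:'
python3 -m pendant '[[[0,0,0.003,0,0,0,0],[0,0,0.003,0,0,0,0],[0,0,0,0,0,0,0]]]'| egrep 'pos|force:'
```

```text
tcp_pos: [0.5073, 0.3312, 0.2081]
force: [-0.6, -0.6, 0.4]
gripper_force: 0.1
tcp_pos: [0.5073, 0.3312, 0.2033]
force: [0.6, -0.5, 0.0]
gripper_force: 0.0
```

```bash
python3 -m pendant '[[[0,0,0.004,0,0,0,0],[0,0,0.003,0,0,0,0],[0,0,0,0,0,0,0]]]'| egrep 'pos|force:'
python3 -m pendant '[[[0,0,0.003,0,0,0,0],[0,0,0.002,0,0,0,0],[0,0,0,0,0,0,0],[0,0,0,0,0,0,0]]]'| egrep 'pos|force:'
python3 -m pendant '[[[0,0,-0.03,0,0,0,0],[0,0,-0.05,0,0,0,0],[0,0,-0.03,0,0,0,0],[-0.05,0,0,0,0,0,0],[-0.05,0,0,0,0,0,0],[0,0,0,0,0,0,0],[0,0,0,0,0,0,0],[0,0,0,0,0,0,0]]]'
python3 - <<'E'
from h import *
d=eyes.snapshot("wrist"); e=eyes.snapshot("top")
cv2.imwrite("pics/w5.png",np.hstack([cv2.resize(d["pixels"],(400,300)),cv2.resize(e["pixels"],(400,300))])[:,:,::-1])
E
```

```text
tcp_pos: [0.5074, 0.3313, 0.1979]
force: [-0.0, -0.2, -0.4]
gripper_force: 0.0
tcp_pos: [0.5077, 0.3314, 0.1945]
force: [0.6, -0.3, 0.2]
gripper_force: 0.0
t: 15.45
tcp_pos: [0.4947, 0.2532, 0.2827]
tool_rot: [0.764, 0.645, 0.001, -0.0]
force: [-0.5, -0.3, -0.5]
finger_gap: 0.001
gripper_force: 0.0
```

View pics/w5.png

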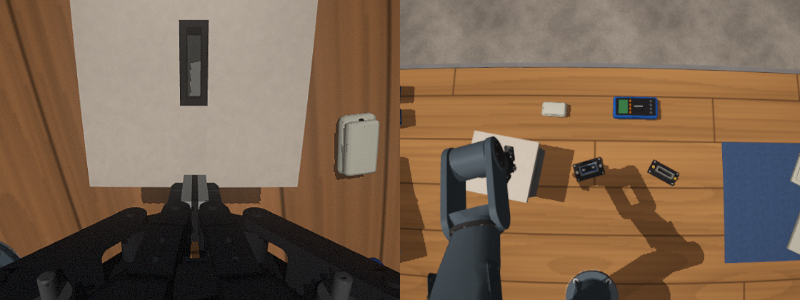

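The slot at (194,62) in the wrist half is empty with the grey flap showing as before. The thick cell, meter and mouse look untouched. I'll check the flap's depth and hand in.

Run:
```python
from h import *
d=eyes.snapshot("wrist"); 
for v in (60,80,110): 
    r=ray(d,[272,v])[0]; print((d["eye"]+r*d["depth"][v,272]).round(3))
print(monitor.sense()["t"]); print(job.sign_off())
```

```text
[0.511 0.354 0.133]
[0.509 0.34  0.133]
[0.505 0.318 0.134]
15.6
the job is handed in; nothing more can be done
None
```

The flat cell went through the slot and dropped into the box. The flap closed behind it (depth reads 42 mm below the lid top), nothing else was disturbed, and I handed the job in at 15.6 s.

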